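# Clamp a chromatography column in its fixture

### The arm

A 6-joint arm with a two-finger parallel gripper is mounted at the origin on a cart in front of the work surface, level with it; the furniture and walls round the work are solid. World frame = base frame: x ahead of the robot, y to its left, z up, the work surface at z = 0. Lengths are in m, angles in rad, forces in N, time in s.
With the tool pointing down it reaches from about 0.35 to 0.85 m from the base axis. Payload 8.1 kg.
Tool frame: the origin (TCP) lies between the finger pads; the fingertips stand 8 mm ahead of it and the grasp point (between the pads) lies 11 mm behind it; x points along the fingers, y is the direction in which the jaws open and shut, and the axes are right-handed (so a half turn about x gives the same grasp; the last joint's range is limited). The gripper opens to 85 mm and grips with 20 to 120 N. Pads are 22 mm wide; open, the fingers measure 114 mm over their backs; the gripper's body (76 mm by 85 mm) begins 54 mm behind the grasp point. The pads swing forward as they close: fully open they stand 13 mm farther back than shut.
Start: joints at [1.032, 0.13, 1.488, -0, 1.523, -0.085], TCP at [0.263, 0.539, 0.239] pointing down, gripper open.
Joint ranges: [-2.96, 2.96], [-0.89, 2.26], [0.02, 2.5], [-1.34, 4.48], [0, 2.73], [-2.66, 2.66]. Speed limits (rad/s): [2.39, 2.39, 2.79, 3.14, 3.14, 3.14].

### API

Orientations are given as a unit quaternion [w, x, y, z].
In Python, from rig import robot gives the robot as it stands. The module is installed in compiled form; this text tells all that it offers.
- The arm moves only by the shell command python3 -m creep 'ROWS' [FORCE]. ROWS is JSON, a list of rows, each a list of 7 numbers: the shift along the tool's x, y, z in m, then the turn, a rotation vector about the tool's x, y, z in rad, then the gripper's target within -1 to 1 (fully open at 1, half-way at 0, shut at -1). A call has 1 to 8 rows; each row shifts and turns the pose as measured when the row begins, along the tool's axes as they then stand; what a row does not reach is not made up. A row lasts 1/8 s, in which the tool goes at most 62.5 mm and 10.7 degrees, less where a joint would pass 70% of its speed; a pose out of reach is approached as far as the arm can. A call is refused whole if a number of a shift passes 0.0625 or a number of a turn 0.188, either way. A call with a gripper value outside its range is refused whole. The fingers move at their own pace and stop on an object; FORCE is the grip in N (left out, the last holds). Time passes only in rows, so rows that do not move let the fingers close. It gives the time, the measured TCP pose, the force and the opening at its end, in the units of the state.
- robot.read_state(): the state, without advancing time (a new reading comes with each control period).
- robot.get_image(name): name is "scene" or "top" or "wrist"; returns a dict with "color" (420x560x3 uint8, red, green, blue), "fx", "fy", "cx", "cy" (pixels), "world_from_camera" (4x4, takes a point from camera to world coordinates). Camera axes: x right, y down, z forward; pixel columns grow to the right and rows downward; lengths in m; the calibration is good to about 2 mm. A picture is of the moment at which its call begins. There is no depth.
- robot.sign_off(): hands the job in, once; it reports no verdict.
The state is a dict: "t": time; "joint_pos": joint angles; "joint_velocities": joint speeds; "tau": joint torques, N m; "eef_pos": TCP position; "eef_rot": TCP orientation; "wrist_force": force on the tool from outside, world axes, zero at the start; "wrist_torque": the same for the moment, N m; "width": opening from 0.0 (shut) to 1.0 (fully open).
Only numpy, scipy, OpenCV 4.12 (cv2) and the standard library are available. Lean on these libraries where they do the work, as an engineer would, in place of code of your own. Each camera call takes 0.05 s, during which the arm holds its last target.

### The job

Clamp the yellow-labelled column in its fixture: with a finger push the blue strap round until it lies fully closed across the column, and only then push the orange cam lever all the way down flat. Nothing is to be picked up: the column stays lying in its saddles, and everything else on the bench stays where it stands.

Things in the scene. Friction and masses are not known exactly. Their poses are not given: they have to be found in the camera images.
- clamp_base: the clamping fixture, bolted down: an aluminium base plate 144 (x) x 170 (y) x 13 mm high with two grey plastic saddles (x 0, y +-52 mm, tops 47.5 mm above the bench) for the column, a thick steel pivot post at x = +50 mm and a headed steel stud (head 20 mm wide, top 83 mm above the bench) at x = -30 mm, both at y = 0. Origin: middle of the plate at bench height; z up. The closed strap points along its -x axis, from the post over the column and past the stud
- strap (a joint): swing of the strap about the upright post, rad. 0 = closed (stop): straight across the column, its side notch round the stud. Positive = open: at angle q the strap points from the pivot along (-cos q, +sin q) in clamp_base's x, y. Stops at 1.6. It stays where it is left; moving it takes about 0.18 N m (3 N at 60 mm from the pivot)
- strap_pivot (a point): on the strap's swing axis, at the height of the strap's top face, 74 mm above the bench. The nut on the post reaches 9 mm higher
- strap_end (a point): end of the centre line of the blue strap's top face, 118 mm from the pivot. The strap is a blue metal bar 24 mm wide and 16 mm thick (58 to 74 mm above the bench), notched for the stud on the side that leads when closing; the opposite long flank is plain and is the one to push, for instance 58 mm from the pivot, where the upright lever leaves room
- cam_lever (a joint): tilt of the cam lever, which is hinged on the strap's outer end and moves with it, rad. 0 = up: it leans 0.5 rad from upright, outward, away from the pivot post. It grows as the lever is pushed outward and down; 1.07 (stop) = lying flat, level, pointing straight on from the strap: clamped. It stays where it is left; moving it takes about 0.25 N m (4 N at 60 mm). The cam drives the pad down 5.4 mm per rad
- lever_pivot (a point): on the cam lever's level hinge axis (across the strap), 104 mm from the strap's pivot, 83.5 mm above the bench
- lever_end (a point): middle of the outer end of the cam lever's orange grip, 85 mm from the lever's hinge axis. The grip is the outer 46 mm of the lever, 26 mm wide (along the hinge axis) and 12 mm thick, black ribs across it
- pad: black rubber pad, 18 mm across, hanging under the strap on a screw 50 mm from the pivot. Origin: centre of its lower face, which stands 57.5 mm above the bench with the lever at 0 and meets the column's top when the strap is closed and the lever down
- column: the steel chromatography column with a yellow label, 178 mm long, 12.5 mm thick, lying loose in the two saddles along clamp_base's y axis, its underside 40 mm and its top 52.5 mm above the bench. Origin under its middle (the tube lies about 0.1 rad askew to the body's own y axis)
- spare_column: spare steel chromatography column with a green label, 128 mm long, 12 mm thick, loose on the bench; leave alone. Origin under its middle
- spanner: small double open-ended steel spanner, 124 mm long, 4 mm thick, loose on the bench; leave alone. Origin under its middle
- beaker: small clear glass beaker, 46 mm wide, 57 mm high, loose on the bench; leave alone. Origin under its middle
- vial_blue: clear sample vial with a blue cap, 12 mm wide, 32 mm high, standing loose on the bench; leave alone. Origin under its middle
- vial_red: dark sample vial with a red cap, 12 mm wide, 32 mm high, standing loose on the bench; leave alone. Origin under its middle
There are look-alikes about, which are no part of the job. There is more than one size of the clamp_base; the job needs the larger.

How it is judged:
By the outcome, as a careful person would: the job done as asked, in the order asked, and still so for the second after the job is handed in, with the robot touching nothing.
It also fails if it takes over 43 s, if anything falls off the work surface, if the arm or the gripper's body presses on something with over 40 N, if the wrist force passes 120 N, or if a joint passes its speed limit or range.

## Working session

There is one attempt and no reset: what is moved stays moved. The work goes in short steps, Python scripts to look and compute and a shell command to move; the robot and the scene stay as the last step left them, time stands still between calls to the robot, and variables do not carry over. Pictures are saved under pics/ and viewed, and the job is handed in when it is done.

```bash
mkdir -p pics; ls
cat > h.py <<'E'
import numpy as np, cv2, json
from rig import robot
def snap(n,f):
    im=robot.get_image(n); cv2.imwrite(f'pics/{f}.png',im['color'][:,:,::-1])
    d={k:(np.array(im[k]).tolist()) for k in ['fx','fy','cx','cy','world_from_camera']}
    json.dump(d,open(f'pics/{f}.json','w')); return im
def pt(f,u,v,z):
    d=json.load(open(f'pics/{f}.json')); T=np.array(d['world_from_camera'])
    r=T[:3,:3]@np.array([(u-d['cx'])/d['fx'],(v-d['cy'])/d['fy'],1]); o=T[:3,3]
    return o+r*(z-o[2])/r[2]
def proj(f,p):
    d=json.load(open(f'pics/{f}.json')); T=np.array(d['world_from_camera'])
    c=T[:3,:3].T@(np.array(p)-T[:3,3]); return np.array([d['fx']*c[0]/c[2]+d['cx'],d['fy']*c[1]/c[2]+d['cy']])
def crop(f,u0,v0,u1,v1,k,g):
    a=cv2.imread(f'pics/{f}.png')[v0:v1,u0:u1]; cv2.imwrite(f'pics/{g}.png',cv2.resize(a,None,fx=k,fy=k,interpolation=cv2.INTER_CUBIC))
E
python3 - <<'E'
from h import *
for n in ['scene','top','wrist']: snap(n,n+'0')
s=robot.read_state(); print(s['t'],s['eef_pos'],s['eef_rot'],s['wrist_force'],s['width'])
E
```

```text
pics
0.15 [0.26280017 0.53892427 0.23846511] [ 0.68882341  0.15857619  0.68914158 -0.15956123] [0.32120884 0.21627853 0.50563078] 0.9987337019574405
```

View pics/scene0.png

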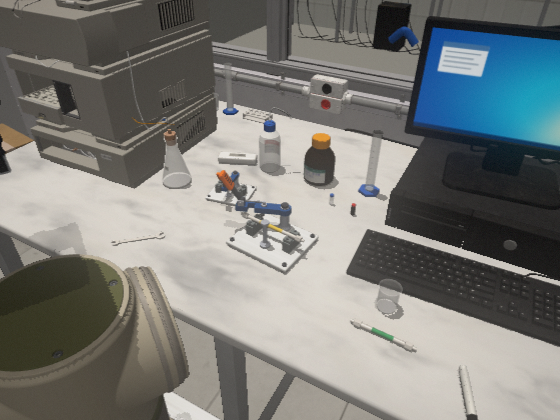

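View pics/top0.png

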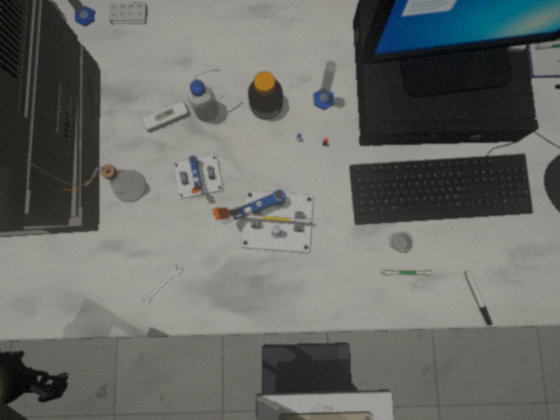

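View pics/wrist0.png

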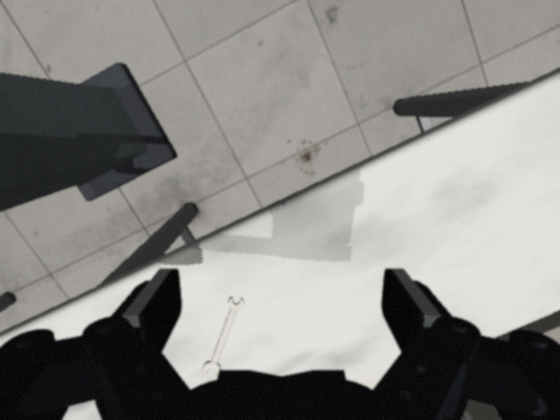

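The top view shows two fixtures: a large one at (277,222) with a yellow-labelled column, and a small one at (198,176). The large one matches the description. I'll check it in a close crop.

Run:
```python
from h import *
crop('top0',165,145,325,260,5,'top0c'); crop('scene0',200,160,330,275,6,'scene0c')
for u,v in [(247,192),(313,196),(311,251),(241,247)]: print(pt('top0',u,v,0.013))
```

```text
[0.6345985  0.17147171 0.013     ]
[0.61990519 0.00727934 0.013     ]
[0.48322195 0.01766072 0.013     ]
[0.49764494 0.18815966 0.013     ]
```

View pics/top0c.png

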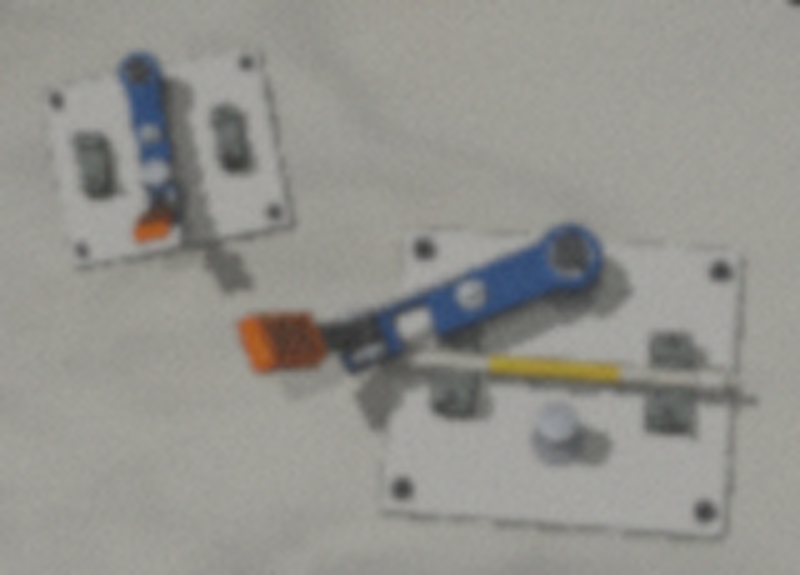

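View pics/scene0c.png

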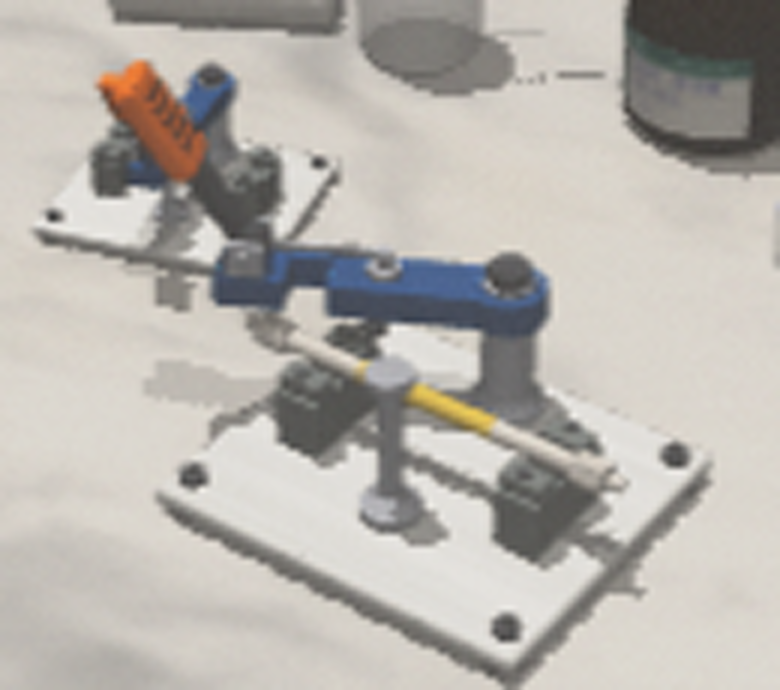

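Run:
```python
from h import *
f=lambda u,v,z:pt('top0',165+u/5,145+v/5,z)
C=[f(410,230,.013),f(742,255,.013),f(725,537,.013),f(383,512,.013)]
for c in C: print(c.round(4))
print('mid',np.mean(C,0))
print('bolts mid',np.mean([f(424,249,.015),f(720,270,.015),f(704,511,.015),f(402,488,.015)],0))
P=f(570,252,.083);E=f(352,362,.074);L=f(258,343,.158);S=f(558,420,.083)
print('piv',P,'end',E,'lev',L,'stud',S, 'len',np.linalg.norm((E-P)[:2]))
s=robot.read_state()
from scipy.spatial.transform import Rotation as R
q=s['eef_rot'];print(R.from_quat([q[1],q[2],q[3],q[0]]).as_matrix().round(3))
im=robot.get_image('wrist');T=im['world_from_camera'];print(np.round(T,3),im['fx'])
```

```text
[0.6372 0.1714 0.013 ]
[0.6199 0.0063 0.013 ]
[0.4799 0.0202 0.013 ]
[0.4966 0.1867 0.013 ]
mid [0.55838431 0.0961639  0.013     ]
bolts mid [0.55989455 0.09734534 0.015     ]
piv [0.60907513 0.09220635 0.083     ] end [0.56133172 0.19531238 0.074     ] lev [0.55709223 0.22768964 0.158     ] stud [0.530223   0.09987783 0.083     ] len 0.11362343638449235
[[-0.001  0.438  0.899]
 [-0.001  0.899 -0.438]
 [-1.    -0.001 -0.   ]]
[[ 0.438  0.863  0.251  0.199]
 [ 0.899 -0.42  -0.124  0.57 ]
 [-0.002  0.279 -0.96   0.374]
 [ 0.     0.     0.     1.   ]] 339.80934079346036
```

Checks: the plate measures 0.166 x 0.141 m (given 0.170 x 0.144), and the pivot-to-stud distance is 80 mm as it should be. So the large fixture is centred near (0.559, 0.0965) with yaw -0.10, and strap q is about 1.05. The look-alike is the small fixture at top (198,176), which has no column. I'll move above the strap's plain flank.

```bash
python3 -m creep '[[-0.003,-0.022,0.053,0,0,0,1],[-0.003,-0.022,0.053,0,0,0,1],[-0.003,-0.022,0.053,0,0,0,1],[-0.003,-0.022,0.053,0,0,0,1],[-0.003,-0.022,0.053,0,0,0,1],[-0.003,-0.022,0.053,0,0,0,1],[-0.003,-0.022,0.053,0,0,0,1],[-0.003,-0.022,0.053,0,0,0,1]]'
python3 -m creep '[[0,0,0,0.187,0,0,1],[0,0,0,0.187,0,0,1],[0,0,0,0.187,0,0,1],[0,0,0,0.187,0,0,1],[0,0,0,0.187,0,0,1],[0,0,0,0.187,0,0,1],[0,0,0,0.187,0,0,1],[0,0,0,0.187,0,0,1]]'
python3 -m creep '[[0,0,0,0.187,0,0,1],[0,0,0,0.187,0,0,1],[0,0,0,0.187,0,0,1],[0,0,0,0.187,0,0,1],[0,0,0,0,0,0,1]]'
python3 - <<'E'
from h import *
snap('wrist','w1')
s=robot.read_state(); print(s['joint_pos'])
E
```

```text
t: 1.2
eef_pos: [0.5728, 0.1882, 0.2614]
eef_rot: [0.689, 0.156, 0.69, -0.157]
wrist_force: [0.6, 0.8, -0.1]
width: 1.001
t: 2.2
eef_pos: [0.5749, 0.1822, 0.2584]
eef_rot: [-0.396, -0.583, -0.397, 0.588]
wrist_force: [-0.6, -0.2, 0.0]
width: 1.003
t: 2.82
eef_pos: [0.5741, 0.182, 0.2568]
eef_rot: [-0.155, -0.687, -0.154, 0.693]
wrist_force: [-0.8, 0.8, 0.1]
width: 1.0
[ 0.22289126  0.13906404  1.44704497 -0.00168978  1.56506777  1.34947769]
```

View pics/w1.png

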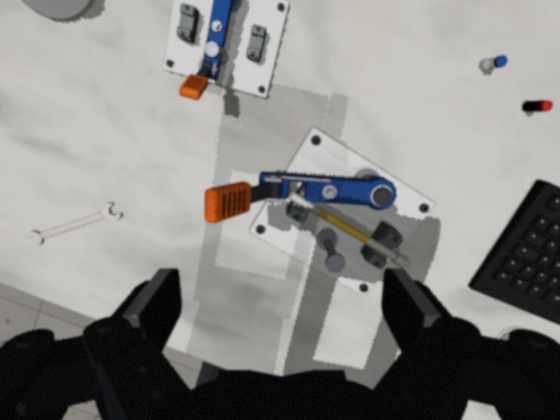

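Run:
```python
from h import *
crop('w1',195,120,445,300,3.2,'w1c')
```

```text
(no output)
```

View pics/w1c.png

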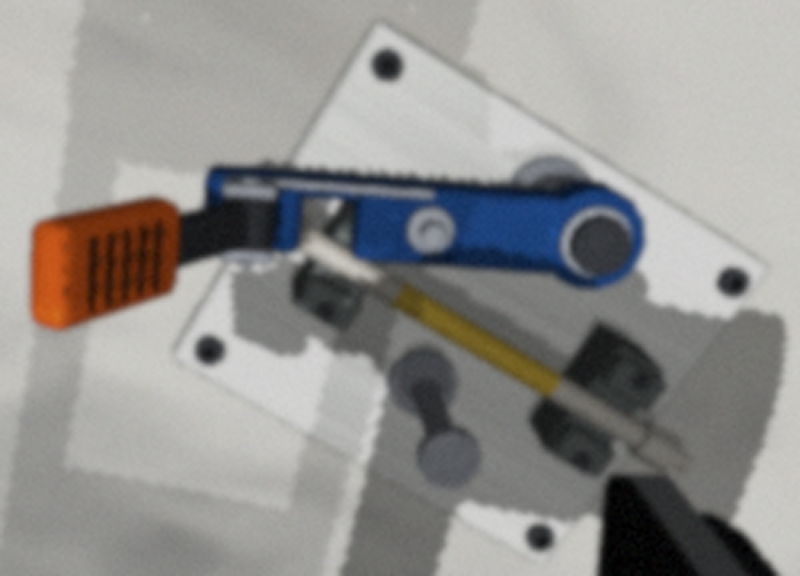

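Run:
```python
from h import *
f=lambda u,v,z:pt('w1',195+u/3.2,120+v/3.2,z)
P=f(599,244,.083);P2=f(603,240,.074);S=f(448,456,.083);B=[f(387,65,.015),f(733,281,.015),f(540,537,.015),f(209,351,.015)]
print('P',P,P2,'S',S,np.linalg.norm(P-S)); print('mid',np.mean(B,0)); x=B[0]-B[3]+B[1]-B[2]; print('yaw',np.arctan2(x[1],x[0]), 'PS',np.arctan2(*(P-S)[[1,0]]))
a=f(222,180,.074);b=f(440,192,.074);print(a,b,'d',np.arctan2(*(a-b)[[1,0]]), np.linalg.norm((a-P)[:2]))
sc=f(430,231,.077); print('screw',sc,np.linalg.norm((sc-P)[:2]),np.arctan2(*(sc-P)[[1,0]]))
L=f(45,275,.158); print('L',L,np.arctan2(*(L-P)[[1,0]]),np.linalg.norm((L-P)[:2]))
```

```text
P [0.60979044 0.09420121 0.083     ] [0.6105142 0.090281  0.074    ] S [0.53093607 0.10230784 0.083     ] 0.07926997762132759
mid [0.55937022 0.09729594 0.015     ]
yaw -0.10098486128012667 PS -0.10244518791259788
[0.57810765 0.20141338 0.074     ] [0.60251571 0.14143241 0.074     ] d 1.9572625119836726 0.11179555905729045
screw [0.59117553 0.13929282 0.077     ] 0.048782863206805 1.962309104343284
L [0.55786402 0.231268   0.158     ] 1.932929555351729 0.1465730394939189
```

```bash
cat >> h.py <<'E'
from scipy.spatial.transform import Rotation as R
def rt():
    s=robot.read_state();q=s['eef_rot'];return np.array(s['eef_pos']),R.from_quat([q[1],q[2],q[3],q[0]]).as_matrix(),s
def go(t,zang=None):
    p,M,s=rt(); print('tool shift',(M.T@(np.array(t)-p)).round(4),'zang',np.arctan2(M[1,2],M[0,2]).round(3),'tilt',M[:,0].round(3))
E
python3 - <<'E'
from h import *
go([.6204,.159,.2568])
E
```

```text
tool shift [-0.0003  0.0407 -0.0319] zang -2.697 tilt [-0.009 -0.004 -1.   ]
```

```bash
python3 -m creep '[[0,0.021,-0.016,0.055,0,0,-1],[0,0.021,-0.017,0,0,0,-1],[0,0,0,0,0,0,-1],[0.04,0,0,0,0,0,-1],[0.04,0,0,0,0,0,-1],[0,0,0,0,0,0,-1]]' 40
python3 - <<'E'
from h import *
go([.6204,.159,.071])
snap('wrist','w2');snap('scene','s2'); crop('s2',180,140,350,275,4.5,'s2c')
E
```

```text
t: 3.62
eef_pos: [0.6207, 0.1575, 0.1754]
eef_rot: [-0.145, -0.689, -0.144, 0.695]
wrist_force: [-0.8, -0.4, -0.1]
width: 0.0
tool shift [ 0.1044 -0.0014 -0.0013] zang -2.73 tilt [-0.009 -0.003 -1.   ]
```

View pics/w2.png

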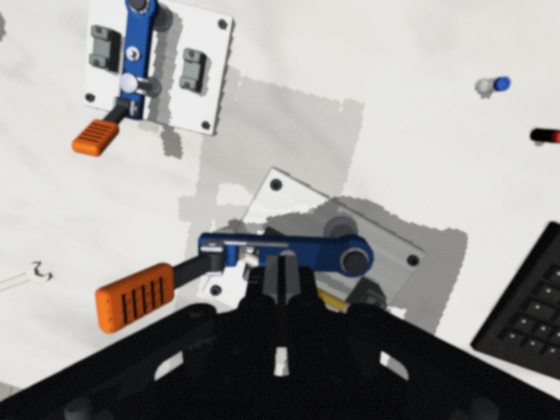

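View pics/s2c.png

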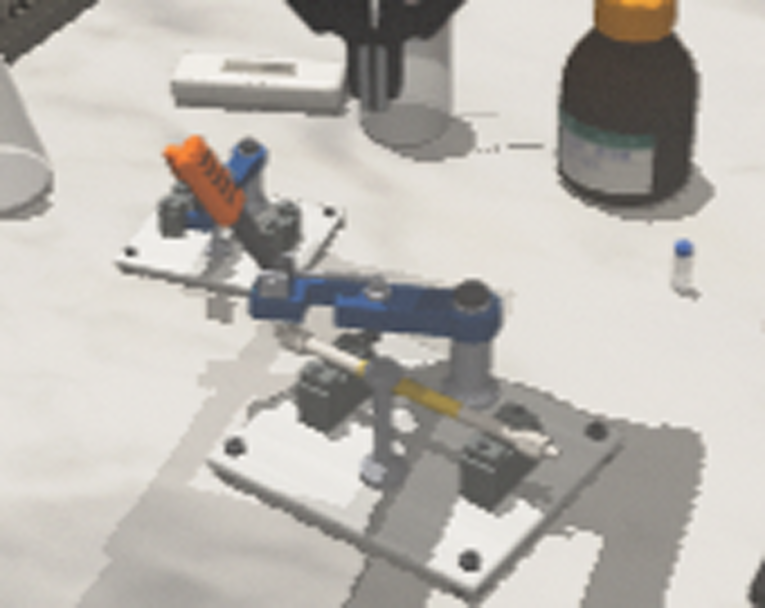

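```bash
python3 -m creep '[[0.045,0,0,0,0,0,-1],[0.045,0,0,0,0,0,-1],[0.012,0,0,0.022,0,0,-1],[0,0,0,0,0,0,-1]]'
python3 - <<'E'
from h import *
go([.6204,.159,.071])
snap('wrist','w3');snap('scene','s3'); crop('s3',180,140,350,275,4.5,'s3c')
for p in [(.6095,.092,.074),(.6204,.159,.063)]: print(proj('w3',p),proj('s3',p))
E
```

```text
t: 4.22
eef_pos: [0.631, 0.1599, 0.0894]
eef_rot: [0.138, 0.699, 0.137, -0.688]
wrist_force: [-0.3, 0.1, 0.6]
width: 0.003
tool shift [ 0.0182 -0.0032  0.0105] zang -2.751 tilt [ 0.016  0.002 -1.   ]
[385.58190545 346.70916197] [284.07381805 206.74397052]
[274.77347427 275.13451658] [261.97408269 200.16475159]
```

View pics/w3.png

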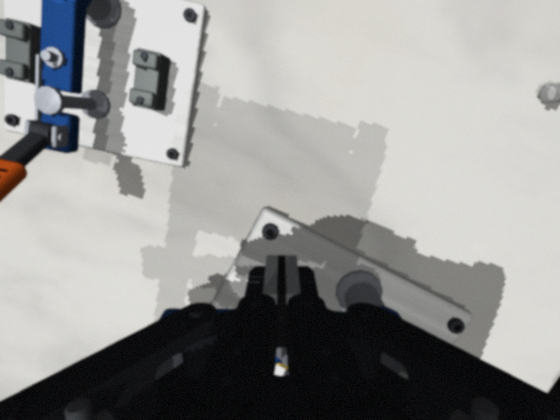

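View pics/s3c.png

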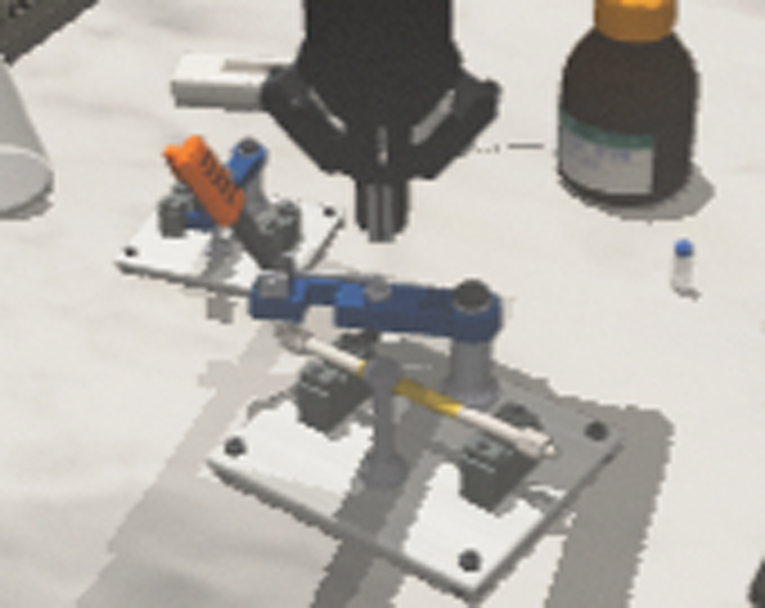

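```bash
cat >> h.py <<'E'
def go(t,zang=None):
    p,M,s=rt(); z0=np.arctan2(M[1,2],M[0,2]); zang=z0 if zang is None else zang
    Z=np.array([np.cos(zang),np.sin(zang),0]);X=np.array([0,0,-1.]);D=np.stack([X,np.cross(Z,X),Z],1)
    print('pos',p.round(4),'shift',(M.T@(np.array(t)-p)).round(4),'turn',R.from_matrix(M.T@D).as_rotvec().round(3),'F',np.round(s['wrist_force'],1),'zang',z0.round(3))
E
python3 - <<'E'
from h import *
go([.6235,.1506,.072],-2.752)
E
```

```text
pos [0.6318 0.1601 0.0906] shift [0.0184 0.0055 0.0116] turn [ 0.001 -0.018 -0.005] F [-0.4 -0.5  0.1] zang -2.751
```

```bash
python3 -m creep '[[0,0.006,0.006,0,-0.018,-0.005,-1],[0.009,0,0,0,0,0,-1],[0.009,0,0,0,0,0,-1],[0,0,0,0,0,0,-1]]'
python3 - <<'E'
from h import *
go([.6235,.1506,.072],-2.752)
snap('scene','s4'); crop('s4',180,140,350,275,4.5,'s4c')
E
```

```text
t: 4.82
eef_pos: [0.6307, 0.1517, 0.0755]
eef_rot: [0.138, 0.695, 0.137, -0.692]
wrist_force: [-0.1, 0.1, 0.1]
width: 0.005
pos [0.6307 0.1517 0.0755] shift [ 0.0034 -0.0017  0.0071] turn [ 0.001 -0.004 -0.001] F [-0.1  0.1  0.1] zang -2.751
```

View pics/s4c.png

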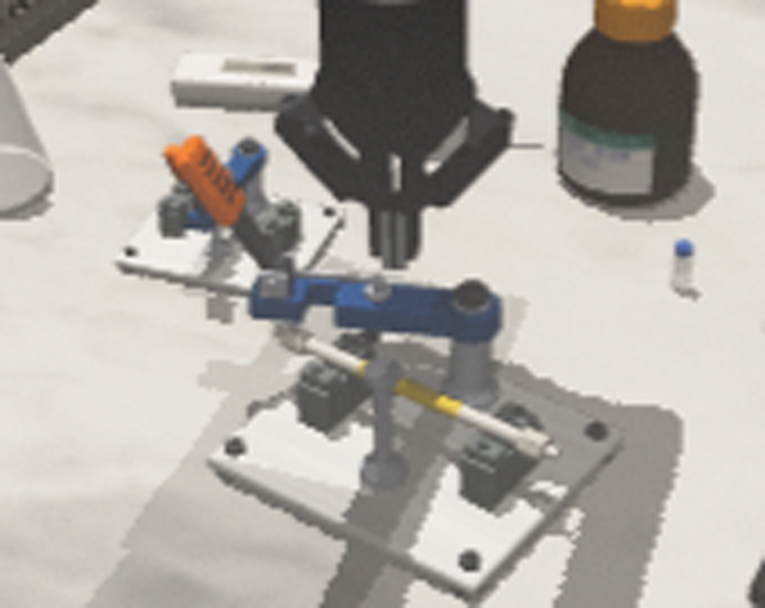

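```bash
python3 -m creep '[[0.004,-0.001,0.006,0,0,0,-1],[0,0,0.006,0,0,0,-1],[0,0,0.006,0,0,0,-1],[0,0,0.004,0,0,0,-1]]'
python3 - <<'E'
from h import *
go([.6124,.146,.072],-2.752)
E
```

```text
t: 5.38
eef_pos: [0.6096, 0.1451, 0.0719]
eef_rot: [0.137, 0.696, 0.138, -0.691]
wrist_force: [4.3, 4.0, -3.8]
width: 0.002
pos [0.6096 0.1451 0.0719] shift [-0.0001  0.0002 -0.003 ] turn [ 0.002 -0.007 -0.001] F [ 4.3  4.  -3.8] zang -2.75
```

Contact was made at the expected place, with about 4–6 N. Now I'll swing the strap round, turning the tool with it.

```bash
python3 -m creep '[[0,-0.003,0.007,-0.12,0,0,-1],[0,-0.003,0.007,-0.12,0,0,-1],[0,-0.003,0.007,-0.12,0,0,-1],[0,-0.003,0.007,-0.12,0,0,-1]]'
cat > c.py <<'E'
from h import *
p,M,s=rt(); P=np.array([.6097,.092]); z=M[:2,2]/np.linalg.norm(M[:2,2]); v=p[:2]-P; d=np.array([z[1],-z[0]])
print(p.round(4),'r',(v@d).round(4),'lat',(v@z).round(4),'q',(np.pi-.102-np.arctan2(d[1],d[0])%(2*np.pi)).round(3),'F',np.round(s['wrist_force'],1),'tilt',M[:,0].round(3),'corr',(M.T@np.cross(M[:,0],[0,0,-1])).round(3),'t',s['t'])
E
python3 c.py
python3 - <<'E'
from h import *
snap('scene','s5'); crop('s5',180,140,350,275,4.5,'s5c')
E
```

```text
t: 5.88
eef_pos: [0.5824, 0.1404, 0.0737]
eef_rot: [0.304, 0.645, 0.302, -0.633]
wrist_force: [5.2, 1.9, -1.1]
width: -0.001
[0.5824 0.1404 0.0737] r 0.0518 lat -0.0203 q 0.583 F [ 5.2  1.9 -1.1] tilt [ 0.017  0.004 -1.   ] corr [ 0.    -0.014 -0.011] t 5.875
```

View pics/s5c.png

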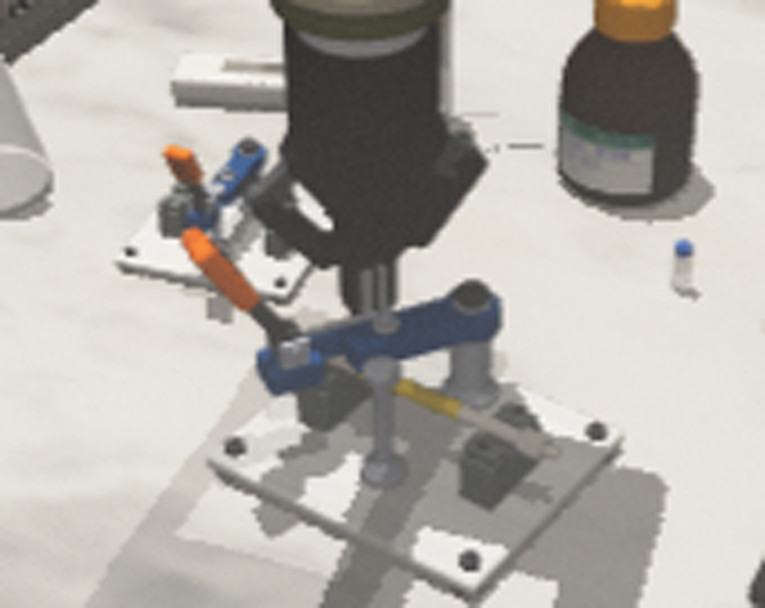

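```bash
python3 -m creep '[[0.001,-0.002,0.006,-0.12,-0.014,-0.011,-1],[0.001,-0.002,0.006,-0.12,0,0,-1],[0,-0.002,0.006,-0.12,0,0,-1],[0,-0.002,0.006,-0.1,0,0,-1]]'
python3 c.py
python3 - <<'E'
from h import *
snap('scene','s6'); crop('s6',180,140,350,275,4.5,'s6c')
E
```

```text
t: 6.42
eef_pos: [0.5647, 0.1255, 0.0739]
eef_rot: [0.444, 0.552, 0.444, -0.548]
wrist_force: [2.4, 3.0, -2.0]
width: 0.003
[0.5647 0.1255 0.0739] r 0.051 lat -0.0233 q 0.11 F [ 2.4  3.  -2. ] tilt [ 0.005  0.004 -1.   ] corr [ 0.    -0.005 -0.004] t 6.425
```

View pics/s6c.png

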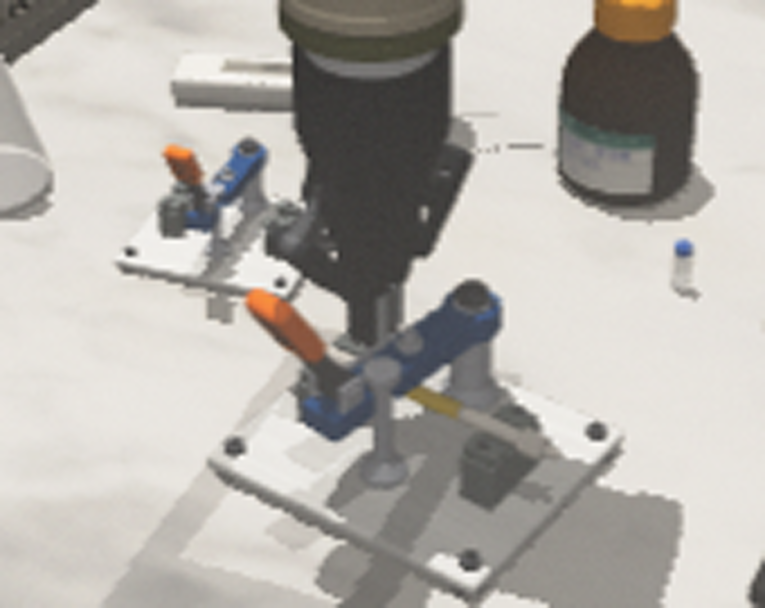

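```bash
python3 -m creep '[[0,-0.002,0.006,-0.07,-0.005,-0.004,-1],[0,0,0.005,-0.05,0,0,-1],[0,0,0.004,0,0,0,-1]]'; python3 c.py
python3 -m creep '[[0,0,0.004,0,0,0,-1],[0,0,0.005,0,0,0,-1]]'; python3 c.py
python3 -m creep '[[0,0,0.006,0,0,0,-1],[0,0,0.006,0,0,0,-1]]'; python3 c.py
```

```text
t: 6.85
eef_pos: [0.5613, 0.121, 0.0743]
eef_rot: [0.473, 0.528, 0.48, -0.517]
wrist_force: [5.6, 17.8, -7.1]
width: -0.004
[0.5613 0.121  0.0743] r 0.0508 lat -0.0244 q -0.01 F [ 5.6 17.8 -7.1] tilt [ 0.005  0.017 -1.   ] corr [ 0.    -0.017 -0.003] t 6.85
t: 7.1
eef_pos: [0.5614, 0.1208, 0.0744]
eef_rot: [0.469, 0.533, 0.481, -0.514]
wrist_force: [5.6, 26.2, -7.3]
width: 0.001
[0.5614 0.1208 0.0744] r 0.0509 lat -0.024 q -0.005 F [ 5.6 26.2 -7.3] tilt [ 0.008  0.03  -1.   ] corr [ 0.    -0.031 -0.005] t 7.1
t: 7.35
eef_pos: [0.5614, 0.1207, 0.0747]
eef_rot: [0.464, 0.54, 0.483, -0.51]
wrist_force: [7.4, 29.6, -8.2]
width: -0.001
[0.5614 0.1207 0.0747] r 0.051 lat -0.0236 q -0.0 F [ 7.4 29.6 -8.2] tilt [ 0.013  0.049 -0.999] corr [ 0.    -0.05  -0.008] t 7.35
```

The strap has reached a firm stop at about 26–30 N with the tool at q≈0. I'll back off, rise and look.

```bash
python3 -m creep '[[0,0,-0.008,0,-0.05,-0.008,-1],[0,0,-0.015,0,0,0,-1],[-0.05,0,-0.01,0,0,0,-1],[-0.055,0,0,0,0,0,-1],[-0.055,0,0,0,0,0,-1],[0,0,0,0,0,0,-1]]'; python3 c.py
python3 - <<'E'
from h import *
snap('scene','s7'); crop('s7',180,140,350,275,4.5,'s7c'); snap('wrist','w7'); snap('top','t7');crop('t7',225,165,325,260,6,'t7c')
E
```

```text
t: 8.1
eef_pos: [0.5635, 0.1566, 0.2387]
eef_rot: [-0.469, -0.527, -0.472, 0.528]
wrist_force: [-0.2, -0.6, -0.2]
width: 0.001
[0.5635 0.1566 0.2387] r 0.0533 lat -0.0589 q 0.012 F [-0.2 -0.6 -0.2] tilt [-0.004  0.002 -1.   ] corr [ 0.    -0.001  0.004] t 8.1
```

View pics/s7c.png

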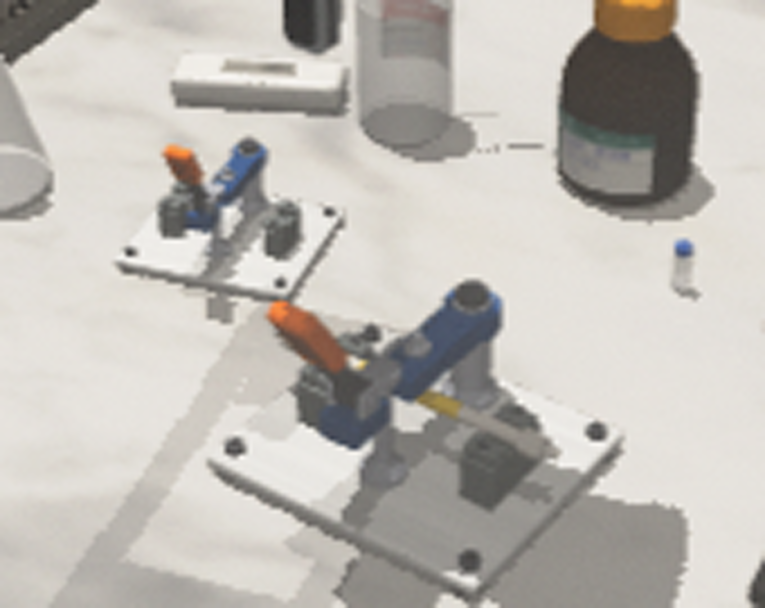

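View pics/w7.png

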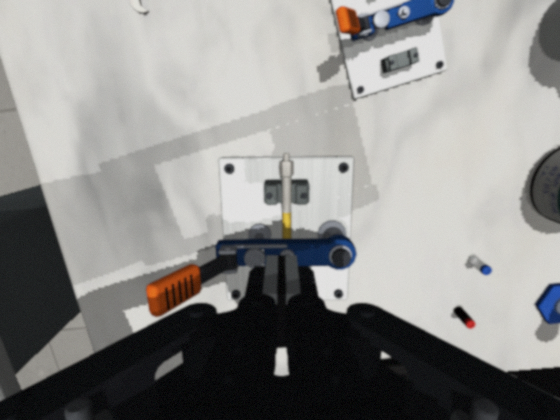

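View pics/t7c.png

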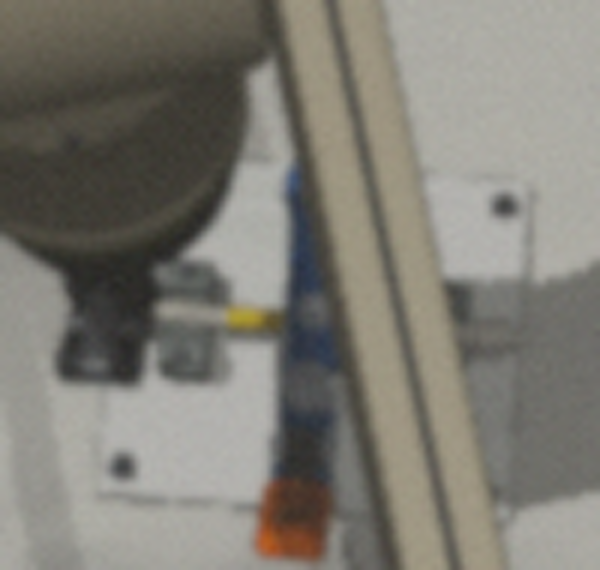

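Run:
```python
from h import *
crop('w7',140,140,370,320,3.4,'w7c')
```

```text
(no output)
```

View pics/w7c.png

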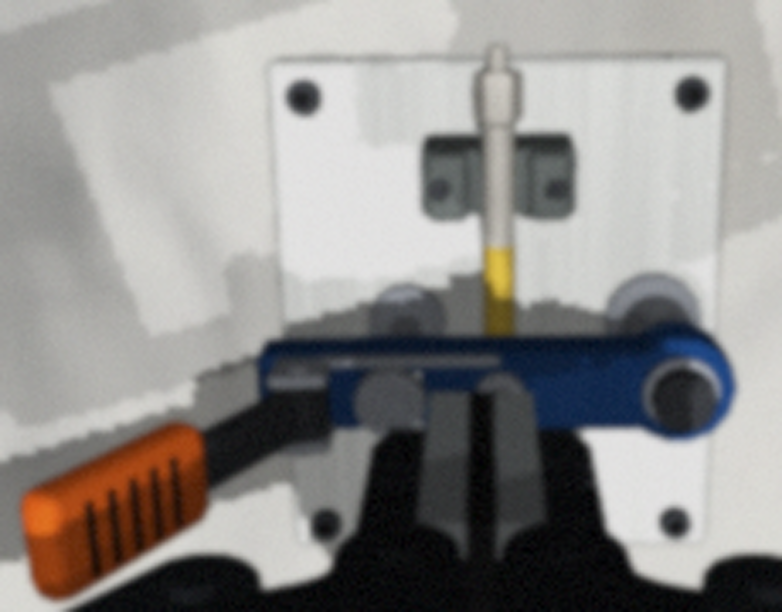

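Run:
```python
from h import *
f=lambda u,v,z:pt('w7',140+u/3.4,140+v/3.4,z)
def ang(a,b): return np.arctan2(*(b-a)[[1,0]])
print('bolts',ang(f(303,97,.015),f(692,94,.015)),ang(f(326,524,.015),f(675,522,.015)))
print('strap lower edge',ang(f(340,427,.074),f(560,427,.074)),ang(f(275,341,.058),f(600,337,.058)))
P=f(684,395,.083);S=f(390,402,.083);print(P,S,ang(S,P)); L=f(45,555,.158);print('L',L,ang(L,P),np.linalg.norm((L-P)[:2]))
c=f(499,60,.052);c2=f(499,320,.052);print('col',c,c2,ang(c2,c))
```

```text
bolts -0.10446171868287253 -0.10234594554184857
strap lower edge -0.10960462243407884 -0.09721570262352423
[0.60932602 0.09566438 0.083     ] [0.53022477 0.10232759 0.083     ] -0.08403809745900061
L [0.46444913 0.10822068 0.158     ] -0.08645277438066751 0.14541998939521067
col [0.56935785 0.18669991 0.052     ] [0.56111571 0.11128338 0.052     ] 1.4619401807709442
```

The strap edge direction (-0.097 to -0.110) agrees with the fixture yaw (-0.103), the stud head sits in the notch, and the column is still in its saddles. So the strap is closed. Next I turn the tool so that its z axis points outward along the strap, then go behind the lever.

```bash
python3 -m creep '[[0,0,0,0.18,0,0,-1],[0,0,0,0.18,0,0,-1],[0,0,0,0.18,0,0,-1],[0,0,0,0.18,0,0,-1],[0,0,0,0.18,0,0,-1],[0,0,0,0.18,0,0,-1],[0,0,0,0.18,0,0,-1],[0,0,0,0.18,0,0,-1]]'
python3 - <<'E'
from h import *
go([.5211,.102,.2],3.04)
E
```

```text
t: 9.25
eef_pos: [0.5496, 0.1535, 0.2093]
eef_rot: [0.01, -0.689, 0.014, 0.724]
wrist_force: [-0.2, -0.0, 0.1]
width: 0.003
pos [0.5496 0.1535 0.2093] shift [0.0109 0.0524 0.0262] turn [ 0.067  0.049 -0.008] F [-0.2 -0.   0.1] zang 3.106
```

```bash
python3 -m creep '[[0,0.018,0.009,0.067,0.049,-0.008,-1],[0,0.018,0.009,0,0,0,-1],[0,0.018,0.008,0,0,0,-1],[0,0,0,0,0,0,-1]]'
python3 - <<'E'
from h import *
go([.5211,.102,.16],3.04)
snap('wrist','w8')
E
```

```text
t: 9.75
eef_pos: [0.5129, 0.1001, 0.1989]
eef_rot: [0.038, -0.701, 0.04, 0.712]
wrist_force: [0.8, 0.1, 0.1]
width: 0.0
pos [0.5129 0.1001 0.1989] shift [ 0.0387 -0.0029 -0.0085] turn [-0.008  0.015 -0.003] F [0.8 0.1 0.1] zang 3.032
```

View pics/w8.png

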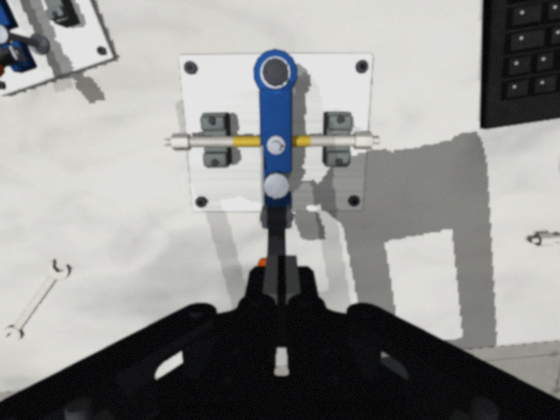

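```bash
python3 -m creep '[[0.024,-0.004,0,-0.008,0.015,-0.003,-1],[0.024,0,0,0,0,0,-1],[0,0,0,0,0,0,-1]]'
cat > l.py <<'E'
from h import *
p,M,s=rt(); H=np.array([.5062,.1033]); d=np.array([-.9948,.1018]); e=np.array([-.1018,-.9948]); v=p[:2]-H
print('s',(v@d*1e3).round(1),'across',(v@e*1e3).round(1),'tipz',((p[2]-.008)*1e3).round(1),'F',np.round(s['wrist_force'],1),'t',s['t'])
go([.5,.1,.1],3.04)
E
python3 l.py
```

```text
t: 10.18
eef_pos: [0.5129, 0.1063, 0.1475]
eef_rot: [0.036, -0.705, 0.036, 0.707]
wrist_force: [-0.2, -0.6, -0.4]
width: 0.004
s -6.4 across -3.7 tipz 139.5 F [-0.2 -0.6 -0.4] t 10.175
pos [0.5129 0.1063 0.1475] shift [0.0475 0.0076 0.0121] turn [-0.     0.003  0.001] F [-0.2 -0.6 -0.4] zang 3.04
```

```bash
python3 -m creep '[[0,0.003,0.007,0,0,0,-1],[0,0,0.007,0,0,0,-1],[0,0,0.005,0,0,0,-1],[0,0,0.003,0,0,0,-1]]'
python3 l.py
python3 - <<'E'
from h import *
snap('scene','s9'); crop('s9',180,140,350,275,4.5,'s9c')
E
```

```text
t: 10.68
eef_pos: [0.4908, 0.1063, 0.1501]
eef_rot: [0.036, -0.706, 0.035, 0.706]
wrist_force: [-0.4, 0.2, 0.5]
width: 0.003
s 15.7 across -1.4 tipz 142.1 F [-0.4  0.2  0.5] t 10.675
pos [0.4908 0.1063 0.1501] shift [ 0.0501  0.0054 -0.0098] turn [0.    0.    0.002] F [-0.4  0.2  0.5] zang 3.04
```

View pics/s9c.png

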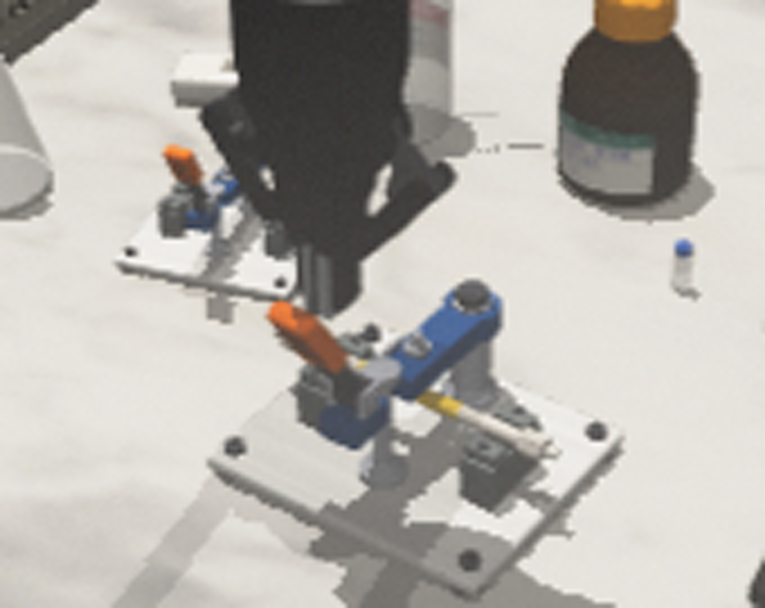

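```bash
python3 -m creep '[[0.004,0.001,0.006,0,0,0,-1],[0.004,0,0.007,0,0,0,-1],[0.005,0,0.006,0,0,0,-1],[0.006,0,0.005,0,0,0,-1]]'
python3 l.py
python3 - <<'E'
from h import *
snap('scene','s10'); crop('s10',180,140,350,275,4.5,'s10c')
E
```

```text
t: 11.22
eef_pos: [0.4674, 0.1081, 0.1323]
eef_rot: [-0.037, 0.708, -0.035, -0.704]
wrist_force: [-0.8, -0.7, 5.2]
width: -0.002
s 39.1 across -0.8 tipz 124.3 F [-0.8 -0.7  5.2] t 11.225
pos [0.4674 0.1081 0.1323] shift [ 0.0324  0.0048 -0.0331] turn [-0.    -0.005  0.003] F [-0.8 -0.7  5.2] zang 3.04
```

View pics/s10c.png

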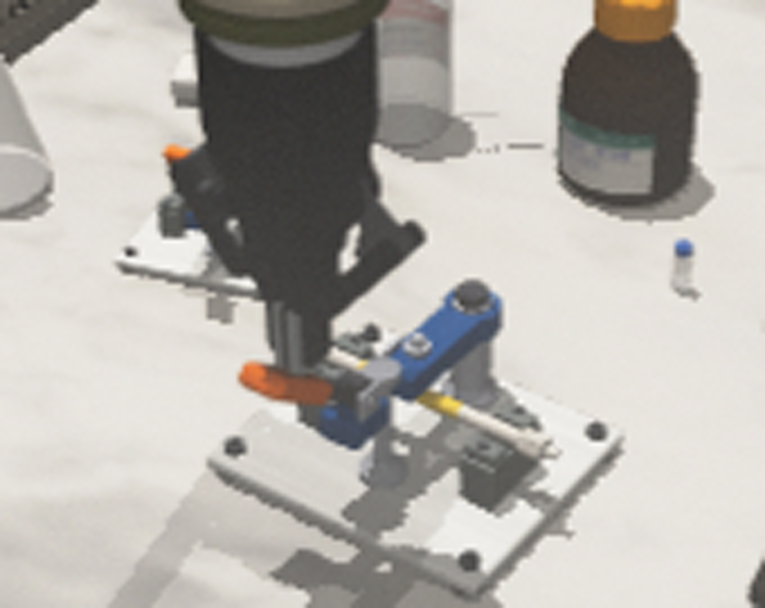

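The lever is following the finger, with 5 N upward. Continuing along the arc.

```bash
python3 -m creep '[[0.007,0,0.003,0,0,0,-1],[0.008,0,0.002,0,0,0,-1],[0.008,0,0.002,0,0,0,-1],[0.008,0,0.001,0,0,0,-1]]'
python3 l.py
```

```text
t: 11.78
eef_pos: [0.4565, 0.1092, 0.0983]
eef_rot: [-0.037, 0.706, -0.035, -0.706]
wrist_force: [-1.4, 0.2, 6.1]
width: -0.002
s 50.0 across -0.8 tipz 90.3 F [-1.4  0.2  6.1] t 11.775
pos [0.4565 0.1092 0.0983] shift [-0.0017  0.0048 -0.0442] turn [ 0.    -0.     0.002] F [-1.4  0.2  6.1] zang 3.04
```

```bash
python3 -m creep '[[0.004,0,0,0,0,0,-1],[0.004,0,0,0,0,0,-1]]'; python3 l.py
python3 -m creep '[[0.004,0,0,0,0,0,-1],[0.005,0,0,0,0,0,-1]]'; python3 l.py
```

```text
t: 12.02
eef_pos: [0.4568, 0.1099, 0.0958]
eef_rot: [0.037, -0.706, 0.035, 0.707]
wrist_force: [-30.0, -4.3, 58.4]
width: 0.001
s 49.8 across -1.5 tipz 87.8 F [-30.   -4.3  58.4] t 12.025
pos [0.4568 0.1099 0.0958] shift [-0.0042  0.0055 -0.044 ] turn [0.001 0.001 0.003] F [-30.   -4.3  58.4] zang 3.041
t: 12.28
eef_pos: [0.4569, 0.1103, 0.0958]
eef_rot: [0.036, -0.705, 0.034, 0.707]
wrist_force: [-32.7, -4.4, 62.0]
width: -0.003
s 49.8 across -2.0 tipz 87.8 F [-32.7  -4.4  62. ] t 12.275
pos [0.4569 0.1103 0.0958] shift [-0.0044  0.006  -0.0439] turn [0.002 0.003 0.002] F [-32.7  -4.4  62. ] zang 3.042
```

```bash
python3 -m creep '[[-0.006,0,0,0,0,0,-1],[-0.03,0,0,0,0,0,-1],[-0.05,0,0,0,0,0,-1],[-0.05,0,-0.02,0,0,0,-1],[-0.03,0,-0.03,0,0,0,-1],[0,0,0,0,0,0,-1]]'; python3 l.py
python3 - <<'E'
from h import *
snap('scene','s12'); crop('s12',180,140,350,275,4.5,'s12c'); snap('wrist','w12')
E
```

```text
t: 13.02
eef_pos: [0.5067, 0.1044, 0.2622]
eef_rot: [0.035, -0.704, 0.035, 0.709]
wrist_force: [-0.2, -0.3, -0.4]
width: -0.001
s -0.4 across -1.1 tipz 254.2 F [-0.2 -0.3 -0.4] t 13.025
pos [0.5067 0.1044 0.2622] shift [0.1623 0.0051 0.0051] turn [0.002 0.007 0.   ] F [-0.2 -0.3 -0.4] zang 3.042
```

View pics/s12c.png

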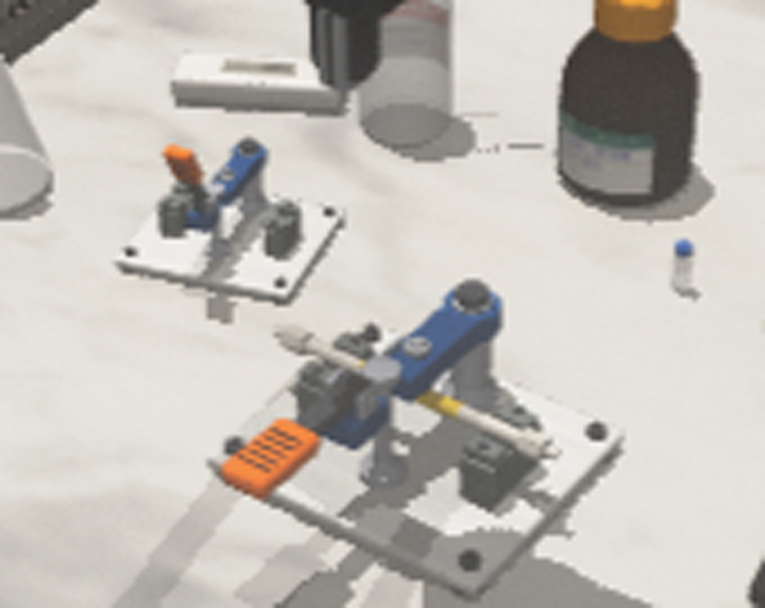

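View pics/w12.png

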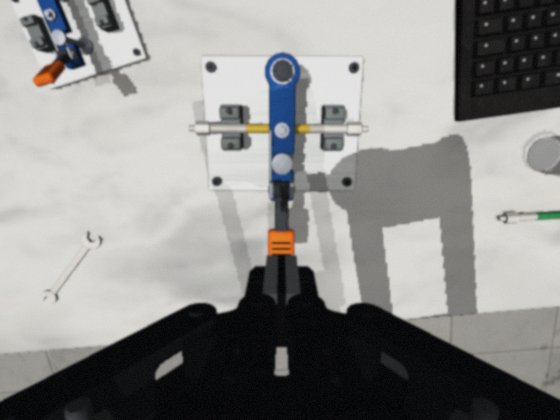

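Run:
```python
from h import *
H=np.array([.5062,.1033]);d=np.array([-.9948,.1018]);e=np.array([-.1018,-.9948])
for a in (1.57,1.5,1.4):
  for w in (-.013,.013):
    s,z=np.sin(a)*.085-np.cos(a)*.006,.0835+np.cos(a)*.085+.006*np.sin(a)
    q=proj('s12',[*(H+d*s+e*w),z]); print(a,w,((q-[180,140])*4.5).round(0))
crop('s12',222,218,272,258,14,'s12d')
f=lambda u,v,z:pt('w12',u,v,z)
P=f(282,70,.083);S=f(282,163,.083);G=f(281,233,.0895);print(P,S,G); ang=lambda a,b:np.arctan2(*(b-a)[[1,0]])
print(ang(S,P),ang(G,P),'bolts',ang(f(216,182,.015),f(210,67,.015)),ang(f(347,182,.015),f(354,67,.015)))
```

```text
1.57 -0.013 [214. 462.]
1.57 0.013 [258. 484.]
1.5 -0.013 [214. 451.]
1.5 0.013 [259. 473.]
1.4 -0.013 [215. 436.]
1.4 0.013 [260. 457.]
[0.60923102 0.09335325 0.083     ] [0.53020895 0.10113043 0.083     ] [0.46445574 0.10858263 0.0895    ]
-0.09810185275437906 -0.10480774367423415 bolts -0.10288316645643145 -0.10271716633196501
```

View pics/s12d.png

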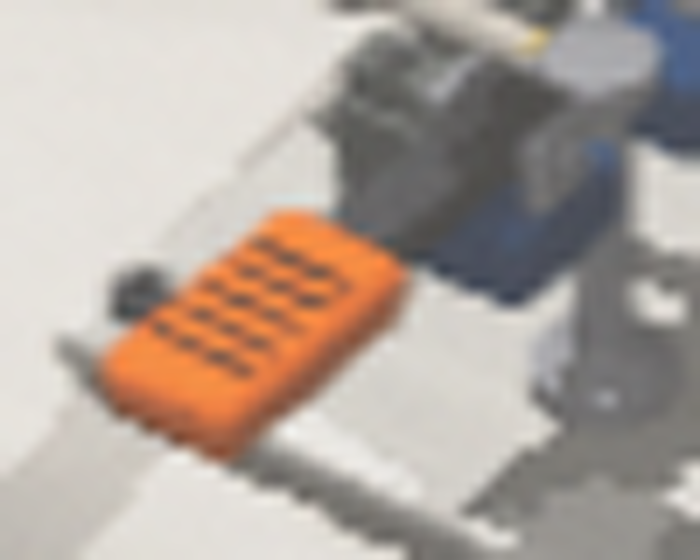

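Run:
```python
from h import *
a=cv2.imread('pics/scene0.png').astype(int);b=cv2.imread('pics/s12.png').astype(int)
for n,(u,v) in dict(spanner=(138,239),beaker=(388,296),spare=(382,335),vb=(332,200),vr=(353,209),small=(231,187)).items():
    print(n,np.abs(a-b)[v-18:v+18,u-18:u+18].mean().round(1))
print(robot.sign_off())
```

```text
spanner 14.5
beaker 11.4
spare 13.7
vb 13.8
vr 14.1
small 27.9
the job is handed in; nothing more can be done
None
```

The yellow-labelled column is clamped in the larger fixture, and I handed the job in at about 13.2 s of the 43 s allowed.

**Order of work:** with the shut fingers I pushed the strap's plain flank round to its stop, which held firm at about 30 N. I then backed off and looked to confirm it was closed. Only after that did I push the orange lever outward and down to its stop, which read about 58 N up and 30 N sideways at the wrist. Last, I raised the arm clear.

**Last checks:**
- **Strap:** pivot, stud and lever lie at -0.098 to -0.105 rad against the fixture's -0.103, and the stud head is in the notch.
- **Lever:** the grip's end edge shows about 2 px lower than predicted for level. The fingertip also stopped 1.7 mm below the expected 89.5 mm. Both fit a lever that is fully flat, within the calibration error.
- **Column and robot:** the column still lies in its saddles, and the wrist force read about zero with the robot clear.

**Less certain:** my image comparison for the other items gave differences of 11–15, and 28 at the small fixture. I put these down to noise and changing shadows, so they prove nothing either way. The pictures show nothing displaced, and the arm did not come near the loose items.

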